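# Set the drill guide over the bracket blank

### The arm

A 7-joint arm with a two-finger parallel gripper is mounted at the origin on the work surface. World frame = base frame: x ahead of the robot, y to its left, z up, the work surface at z = 0. Lengths are in m, angles in rad, forces in N, time in s.
With the tool pointing down it reaches from about 0.4 to 0.85 m from the base axis. Payload 10.4 kg.
Tool frame: the origin (TCP) lies at the very end of the fingers, on their centre line; the grasp point (between the pads) lies 19 mm behind it; z points along the fingers, x is the direction in which the jaws open and shut, and the axes are right-handed (so a half turn about z gives the same grasp; the last joint's range is limited). The gripper opens to 87 mm and grips with 3 to 60 N. Pads are 19 mm wide; open, the fingers measure 117 mm over their backs; the gripper's body (75 mm by 190 mm) begins 51 mm behind the grasp point.
Start: joints at [-1.16, 0.332, -0.065, 1.46, 0.022, 1.35, -0.088], TCP at [0.263, 0.567, 0.223] pointing down, gripper open.
Joint ranges: [-2.6, 2.6], [-0.5, 2.12], [-1.47, 1.34], [0.16, 2.42], [-1.27, 4.41], [0.06, 2.06], [-2.6, 2.6]. Speed limits (rad/s): [2.22, 2.22, 2.79, 2.79, 3.14, 3.14, 3.14].

### API

Orientations are given as a unit quaternion [x, y, z, w].
In Python, from bench import r gives the robot as it stands. The module is installed in compiled form; this text tells all that it offers.
- The arm moves only by the tool carry_out, never from a script. Its argument "commands" is a list that holds one entry, the list of rows, each a list of 7 numbers: the closure in counts, from 0 (fully open) to 255 (shut), then the shift along the tool's x, y, z in units of 25 mm (1.0 is 25 mm), then the turn, a rotation vector about the tool's x, y, z in units of 5 degrees (1.0 is 5 degrees). A call has 1 to 12 rows; each row is the pose to reach, as a shift and turn from the pose measured when the call began, along the tool's axes at that moment; what a row does not reach only later rows make up. A row lasts 1/8 s, in which the tool goes at most 62.5 mm and 10.7 degrees, less where a joint would pass 70% of its speed; a pose out of reach is approached as far as the arm can. A call with a gripper value outside its range is refused whole. The fingers move at their own pace and stop on an object; "grip_force" is the grip in N (left out, the last holds). Time passes only in rows, so rows that repeat a pose let the fingers close. It gives the time, the measured TCP pose, the force and the opening at its end, in the units of the state.
- r.read_state(): the state, without advancing time (a new reading comes with each control period).
- r.camera(name): name is "scene" or "top" or "wrist"; returns the picture (420x560x3 uint8, blue, green, red); there is no depth.
- r.camera_info(name): a dict with "fx", "fy", "cx", "cy" (pixels), "origin" and "rotation" of the camera in the world. Camera axes: x right, y down, z forward; pixel columns grow to the right and rows downward; lengths in m; the calibration is good to about 2 mm. A picture is of the moment at which its call begins: read the wrist's pose just before it. camera_info takes no time and is no camera call; for the wrist camera it gives the pose at the moment of the call.
- r.close_job(): hands the job in, once; it reports no verdict.
The state is a dict: "time": time; "joint_positions": joint angles; "joint_vel": joint speeds; "joint_torque": joint torques, N m; "ee_pos": TCP position; "eef_rot": TCP orientation; "ft_force": force on the tool from outside, world axes, zero at the start; "torque": the same for the moment, N m; "width": finger opening in m.
Only numpy, scipy, OpenCV 4.12 (cv2) and the standard library are available. Lean on these libraries where they do the work, as an engineer would, in place of code of your own. Each camera call takes 0.05 s, during which the arm holds its last target.

### The job

Get the drilling jig ready for the square bracket blank: pull the travel-lock knob up, turn it so that its latch finger swings out of the carriage's way, and let it drop fully into its other detent. Then hold the carriage's thumb button down while sliding the carriage along its rods until the drill bush stands over the square bracket blank, and let the button spring fully back up so that the carriage is locked there. Leave the pieces in their nests and the jar and bottle where they stand.

Things in the scene. Friction and masses are not known exactly. Their poses are not given: they have to be found in the camera images.
- jig: Drilling jig fixed to the table: a grey board 250 x 380 x 18 mm, two steel rods along its y axis. Origin: centre of the board's underside, on the table. Three square nests (5 mm rims) at jig x = +80 mm, y = -40, +20, +80 mm; travel-lock knob on a round pillar, axis at jig x = -80, y = -63 mm; rod end blocks 70 mm high. Pose and yaw differ in every run.
- carriage (a joint): Position of the carriage along jig +y, m; 0 = parked (start), 0.20 = far end. Aluminium block 60 x 60 mm, 74 mm high, at jig x = 0, y = -100 mm + joint. A spring pawl locks it in notches every 30 mm (0, 0.03 ... 0.18) with 2 mm play each way; nests are abreast of 0.06, 0.12, 0.18. Unlocked it slides at about 2 N. Between notches the pawl cannot rise: the button stays part-way down.
- button_top (a point): Centre of the top of the thumb button: black, round, 26 mm across, on top of the carriage; its top is 86 mm above the table when up. Moves straight down 7 mm. Cheeks 10 mm high stand 25 mm to either side of it along the rods; the well is open across the rods. Shut fingertips pressing the button can drag the carriage along by friction or by pushing a cheek.
- release (a joint): How far the thumb button is pressed, m; 0 = fully up, 0.007 = fully down. The pawl is clear of the notches from about 0.0045 on. Spring: about 1.5 N at the start, 5 N fully down.
- bush_tip (a point): Centre of the lower end of the drill bush: a steel sleeve 18 mm across on an arm on the carriage's +x side, 80 mm straight out from the button across the rods; lower end 36 mm above the table (6 mm above the pieces). Rides with the carriage.
- knob_grip (a point): On the turning axis of the travel-lock knob, 107 mm above the table when down, in the middle of a black bar 46 x 16 mm, 30 mm high (90 to 120 mm up), to be gripped across its 16 mm. x axis along the 46 mm, towards the latch finger: a dark steel arm 84 mm long below it (58 to 65 mm up), turning with it; at the start it lies across the rods and blocks the carriage.
- selector (a joint): Angle of the travel-lock knob, rad, counter-clockwise from above; about 0 = locked (latch finger across the rods, along jig +x), 1.31 = free (latch finger swung away, alongside the rods). Detents at both, with about 0.05 rad of play; between them it cannot drop.
- selector_lift (a joint): How far the knob is pulled up, m; 0 = fully dropped into a detent, 0.014 = top of travel. It must be up more than 0.006 to turn. Spring: 2.5 N (plus its weight, 1.7 N) when down, about 5 N plus weight at 0.010. It drops by itself when let go at a detent.
- bracket_center (a point): Centre of the square bracket blank: plywood, 40 x 40 x 12 mm, with two small dark holes; lies loose in one of the three nests, top 30 mm above the table. Which nest differs in every run.
- disc_center (a point): Centre of a round plywood piece, 40 mm across, 12 mm high, loose in another nest. Not wanted.
- strip_center (a point): Centre of a plywood strip, 40 x 16 x 12 mm, loose in another nest. Not wanted.
- screwjar_mid (a point): Middle of a screw jar standing on the table, 60 mm across, 70 mm high. Leave alone.
- water_mid (a point): Middle of a green bottle standing on the table, 64 mm across, 210 mm high. Leave alone.
Mind the look-alikes: they are no part of the job. Leave any orange or purple look-alike of the part that bears bracket_center alone.

How it is judged:
By the outcome, as a careful person would: the job done as asked, in the order asked, and still so for the second after the job is handed in, with the robot touching nothing.
It also fails if it takes over 45 s, if anything falls off the work surface, if the arm or the gripper's body presses on something with over 40 N, if the wrist force passes 120 N, or if a joint passes its speed limit or range.

## Working session

There is one attempt and no reset: what is moved stays moved. The work goes in short steps, Python scripts to look and compute and a tool call to move; the robot and the scene stay as the last step left them, time stands still between calls to the robot, and variables do not carry over. Pictures are saved under pics/ and viewed, and the job is handed in when it is done.

Besides the shell and the picture viewer there is one more tool, called by a JSON object that holds its "name" and its "arguments", one argument or row to a line. carry_out: Moves the arm, as the interface text tells. Its arguments: {"type":"object","properties":{"commands":{"type":"array"},"grip_force":{"type":"number"}},"required":["commands"]}

```bash
mkdir -p pics; ls; python3 - <<'E'
from bench import r
import cv2
s=r.read_state()
for k,v in s.items(): print(k,v)
for n in ["scene","top"]:
    print(n,r.camera_info(n)); cv2.imwrite(f"pics/{n}0.png",r.camera(n))
E
```

```text
pics
time 0.0
joint_positions [-1.15958452  0.33288329 -0.06469922  1.46095118  0.02161378  1.34988802
 -0.08852087]
joint_vel [-0.00023748  0.00070669 -0.00062358 -0.0005443   0.00026378  0.00026046
 -0.00119033]
joint_torque [-3.97748345e-04 -6.23258328e+01  2.45315186e-02 -3.89899850e+01
 -6.13351353e-02  3.97376704e-02  1.51847739e-04]
ee_pos [0.26255459 0.56674887 0.2217421 ]
eef_rot [ 8.42712724e-01  5.38363029e-01 -5.81680446e-04  4.19055250e-04]
ft_force [ 0.44365349 -0.19678109 -0.11539383]
torque [-0.0505629   0.00120499  0.04291849]
width 0.08722769019044013
scene {'fx': 393.9214739039459, 'fy': 393.9214739039459, 'cx': 277.0864896893111, 'cy': 205.9118625740108, 'origin': array([0.91695476, 0.29606749, 0.79981188]), 'rotation': array([ 0.32027522,  0.90442755, -0.26432547, -0.09780915])}
top {'fx': 393.3701565296325, 'fy': 393.3701565296325, 'cx': 288.9322367833934, 'cy': 211.95185847935414, 'origin': array([ 0.53218876, -0.08487971,  1.25629155]), 'rotation': array([-0.69909232,  0.71392849, -0.02646326,  0.02959299])}
```

View pics/scene0.png

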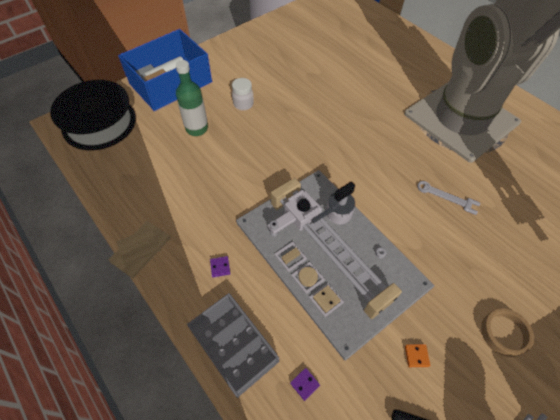

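View pics/top0.png

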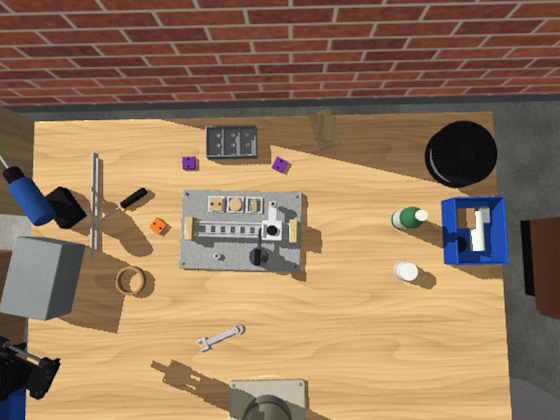

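```bash
python3 - <<'E'
import cv2
t=cv2.imread("pics/top0.png"); s=cv2.imread("pics/scene0.png")
cv2.imwrite("pics/topc.png",cv2.resize(t[180:280,170:310],None,fx=5.6,fy=5.6,interpolation=cv2.INTER_CUBIC))
cv2.imwrite("pics/scenec.png",cv2.resize(s[165:360,230:440],None,fx=3,fy=3,interpolation=cv2.INTER_CUBIC))
E
```

```text
(no output)
```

View pics/topc.png

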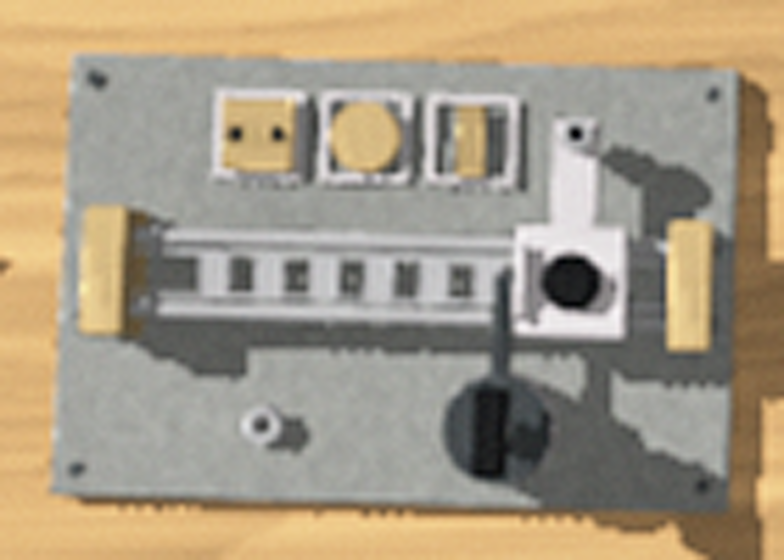

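View pics/scenec.png

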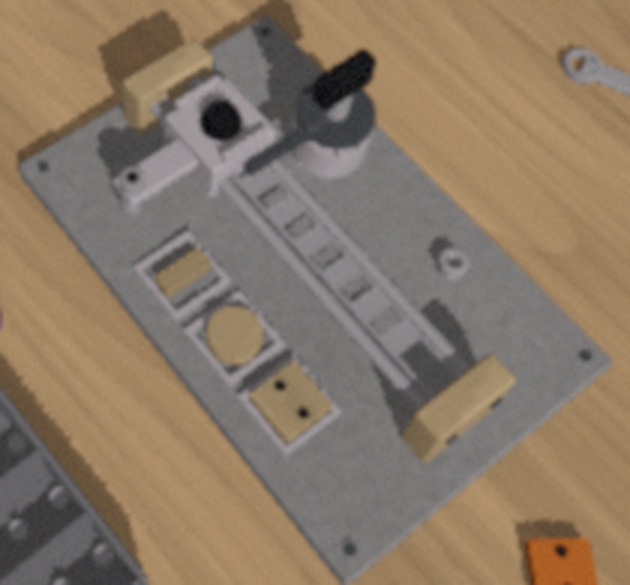

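```bash
cat > h.py <<'E'
import numpy as np
from scipy.spatial.transform import Rotation as R
def back(info,u,v,z):
    d=R.from_quat(info['rotation']).apply([(u-info['cx'])/info['fx'],(v-info['cy'])/info['fy'],1])
    o=np.array(info['origin']); return o+d*(z-o[2])/d[2]
def proj(info,p):
    c=R.from_quat(info['rotation']).inv().apply(np.array(p)-info['origin'])
    return np.array([info['cx']+info['fx']*c[...,0]/c[...,2],info['cy']+info['fy']*c[...,1]/c[...,2]]).T
E
python3 - <<'E'
from bench import r
from h import *
from scipy.optimize import least_squares
obsT=[ # crop px, jig pt
((75,55),(.125,.19,.018)),((738,72),(.125,-.19,.018)),((728,510),(-.125,-.19,.018)),((52,492),(-.125,.19,.018)),
((570,282),(0,-.1,.086)),((489,432),(-.08,-.063,.12)),((259,135),(.08,.08,.030)),((364,137),(.08,.02,.03)),((576,133),(.08,-.1,.055))]
obsS=[((348,582),(.125,.19,.018)),((20,162),(.125,-.19,.018)),((265,17),(-.125,-.19,.018)),((610,362),(-.125,.19,.018)),
((222,119),(0,-.1,.086)),((345,80),(-.08,-.063,.12)),((293,404),(.08,.08,.03)),((235,333),(.08,.02,.03))]
T=r.camera_info("top");S=r.camera_info("scene")
O=[(T,170+(u+.5)/5.6-.5,180+(v+.5)/5.6-.5,j) for (u,v),j in obsT],[(S,230+(u+.5)/3-.5,165+(v+.5)/3-.5,j) for (u,v),j in obsS]
def f(p,o):
    e=[]
    for c,u,v,j in o:
        w=R.from_euler('z',p[2]).apply(j)+[p[0],p[1],0]
        e+=list(proj(c,w)-[u,v])
    return np.array(e)
for n,o in (("top",O[0]),("scene",O[1]),("both",O[0]+O[1])):
    q=least_squares(f,[.5,0,0],args=(o,),loss='soft_l1'); print(n,q.x.round(4)); print(f(q.x,o).reshape(-1,2).round(1).tolist())
x=q.x
for n,j in dict(knob=(-.08,-.063,.107),btn=(0,-.1,.086),bush=(.08,-.1,.036),bracket=(.08,.08,.03),btn_end=(0,.08,.086)).items():
    print(n,(R.from_euler('z',x[2]).apply(j)+[x[0],x[1],0]).round(4))
E
```

```text
top [ 0.5779  0.0728 -0.0464]
[[-0.7, -0.6], [0.5, -0.7], [0.5, 0.6], [-0.3, 0.6], [-0.1, -0.2], [0.1, 0.1], [-0.3, -0.3], [0.1, -0.2], [0.1, 0.7]]
scene [ 0.5792  0.0749 -0.0452]
[[-0.1, 1.3], [-1.4, 1.6], [0.4, -0.8], [1.6, -0.0], [0.0, -0.7], [0.5, -3.4], [-0.8, -0.7], [-0.1, 0.5]]
both [ 0.5785  0.0739 -0.0462]
[[-1.0, -0.8], [0.2, -0.9], [0.1, 0.4], [-0.7, 0.5], [-0.5, -0.4], [-0.3, -0.1], [-0.6, -0.5], [-0.3, -0.4], [-0.2, 0.5], [-0.4, 0.5], [-1.3, 1.0], [0.5, -1.2], [1.4, -0.5], [-0.0, -1.2], [0.4, -3.8], [-0.9, -1.3], [-0.2, -0.1]]
knob [0.4956 0.0146 0.107 ]
btn [ 0.5738 -0.026   0.086 ]
bush [ 0.6538 -0.0297  0.036 ]
bracket [0.6621 0.1501 0.03  ]
btn_end [0.5822 0.1538 0.086 ]
```

```bash
cat >> h.py <<'E'
JIG=[0.578,0.0733,-0.0462]
def jw(p): return R.from_euler('z',JIG[2]).apply(p)+[JIG[0],JIG[1],0]
def plan(s,p,angdeg):
    "target TCP pos, tool-x world azimuth; returns shift (25mm units) and turn (5deg units)"
    R0=R.from_quat(s['eef_rot'])
    a=np.radians(angdeg); Rt=R.from_matrix(np.array([[np.cos(a),np.sin(a),0],[np.sin(a),-np.cos(a),0],[0,0,-1]]).T)
    rv=(R0.inv()*Rt).as_rotvec(degrees=True)/5
    sh=R0.inv().apply(np.array(p)-s['ee_pos'])/.025
    return sh.round(3),rv.round(3)
E
python3 - <<'E'
from bench import r
from h import *
s=r.read_state()
k=jw((-.08,-.063,.20));print(k)
print(plan(s,k,-92.65))
E
```

```text
[0.4951758  0.01406191 0.2       ]
(array([-16.15 ,  17.735,   0.895]), array([2.0000e-02, 3.0000e-03, 3.1559e+01]))
```

{"name": "carry_out", "arguments": {
  "commands": [
    [[0,-16.15,17.735,0.5,0.02,0,31.56],[0,-16.15,17.735,0.5,0.02,0,31.56],[0,-16.15,17.735,0.5,0.02,0,31.56],[0,-16.15,17.735,0.5,0.02,0,31.56],[0,-16.15,17.735,0.5,0.02,0,31.56],[0,-16.15,17.735,0.5,0.02,0,31.56],[0,-16.15,17.735,0.5,0.02,0,31.56],[0,-16.15,17.735,0.5,0.02,0,31.56],[0,-16.15,17.735,0.5,0.02,0,31.56],[0,-16.15,17.735,0.5,0.02,0,31.56],[0,-16.15,17.735,0.5,0.02,0,31.56],[0,-16.15,17.735,0.5,0.02,0,31.56]]
  ],
  "grip_force": 25
}}

```text
time: 1.6
ee_pos: [0.495, 0.0135, 0.2095]
eef_rot: [0.847, -0.531, -0.0, 0.0]
ft_force: [0.0, 0.2, 0.6]
width: 0.0874
```

```bash
python3 - <<'E'
from bench import r
from h import *
s=r.read_state(); print(s['joint_positions'].round(2),s['ee_pos'],s['joint_vel'].round(2))
print(plan(s,jw((-.08,-.063,.20)),-92.65))
E
```

```text
[-0.61  0.04  0.5   1.84 -0.02  1.27 -1.22] [0.49499801 0.01348166 0.20950299] [-0.04 -0.    0.03  0.   -0.   -0.   -1.49]
(array([-0.018, -0.017,  0.38 ]), array([ 0.011, -0.   ,  5.69 ]))
```

{"name": "carry_out", "arguments": {
  "commands": [
    [[0,0,0,0.38,0.011,0,5.69],[0,0,0,0.38,0.011,0,5.69],[0,0,0,0.38,0.011,0,5.69],[0,0,0,0.38,0.011,0,5.69]]
  ]
}}

```text
time: 2.1
ee_pos: [0.4948, 0.0135, 0.1998]
eef_rot: [-0.691, 0.723, 0.0, -0.0]
ft_force: [-0.4, -0.4, -0.0]
width: 0.0867
```

```bash
python3 - <<'E'
from bench import r
from h import *
import cv2
s=r.read_state(); print(s['joint_positions'].round(2),s['ee_pos'])
i=r.camera_info("wrist"); print(i)
im=r.camera("wrist"); cv2.imwrite("pics/w1.png",im)
for n,j in dict(knobtop=(-.08,-.063,.12),btn=(0,-.1,.086),bracket=(.08,.08,.03),kA=(-.103,-.071,.12),kB=(-.057,-.071,.12),kC=(-.103,-.055,.12),kD=(-.057,-.055,.12)).items(): print(n,proj(i,jw(j)).round(1))
E
```

```text
[-0.62  0.05  0.52  1.85 -0.02  1.25 -1.71] [0.49477508 0.01346003 0.19980477]
{'fx': 291.40355979055596, 'fy': 291.40355979055596, 'cx': 278.7433164479204, 'cy': 211.63355407137178, 'origin': array([0.57947699, 0.00942919, 0.36202229]), 'rotation': array([-0.68222541,  0.71444411,  0.11214233, -0.1075277 ])}
knobtop [277.7 218.5]
btn [318.6 122.8]
bracket [135.5  38.6]
kA [286.6 242.6]
kB [287.  193.1]
kC [268.9 242.6]
kD [268.3 193.1]
```

View pics/w1.png

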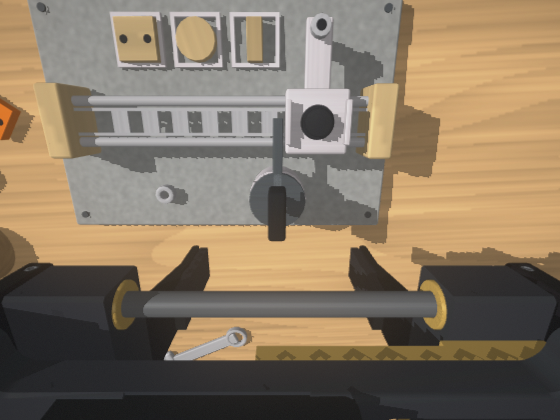

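{"name": "carry_out", "arguments": {
  "commands": [
    [[0,-0.02,0,2.0,0,0,0],[0,-0.02,0,3.6,0,0,0],[60,-0.02,0,4.34,0,0,0],[160,-0.02,0,4.34,0,0,0],[160,-0.02,0,4.34,0,0,0],[160,-0.02,0,4.34,0,0,0]]
  ]
}}

```text
time: 2.9
ee_pos: [0.4955, 0.0141, 0.0924]
eef_rot: [-0.692, 0.722, -0.0, 0.001]
ft_force: [-0.3, 0.1, -0.4]
width: 0.0546
```

```bash
python3 - <<'E'
from bench import r
from h import *
import cv2
s=r.read_state(); print(s['ee_pos'],s['width'],s['ft_force'])
im=r.camera("wrist"); cv2.imwrite("pics/w2.png",im)
E
```

```text
[0.49549813 0.01406613 0.09237312] 0.054598059816553586 [-0.25348042  0.07483608 -0.37056472]
```

View pics/w2.png

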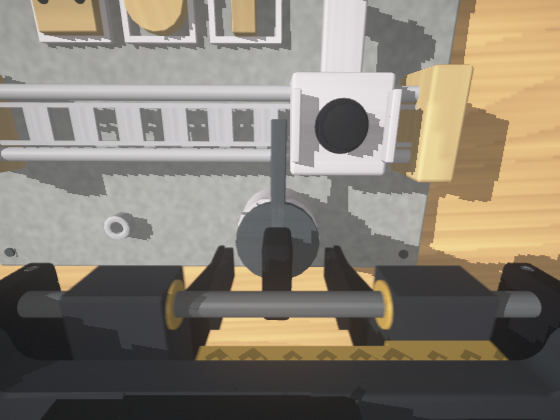

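{"name": "carry_out", "arguments": {
  "commands": [
    [[255,0,0,0,0,0,0],[255,0,0,0,0,0,0],[255,0,0,0,0,0,0],[255,0,0,0,0,0,0]]
  ],
  "grip_force": 25
}}

```text
time: 3.45
ee_pos: [0.4954, 0.0151, 0.0923]
eef_rot: [-0.692, 0.722, 0.0, 0.001]
ft_force: [-1.0, 2.6, 2.2]
width: 0.0156
```

{"name": "carry_out", "arguments": {
  "commands": [
    [[255,0,0,-0.2,0,0,0],[255,0,0,-0.42,0,0,0],[255,0,0,-0.42,0,0,0]]
  ]
}}

```text
time: 3.82
ee_pos: [0.4953, 0.0152, 0.103]
eef_rot: [-0.692, 0.722, 0.0, 0.001]
ft_force: [2.1, 0.8, -7.9]
width: 0.016
```

{"name": "carry_out", "arguments": {
  "commands": [
    [[255,0,0,0,0,0,-1.5],[255,0,0,0,0,0,-3.3],[255,0,0,0,0,0,-5.1],[255,0,0,0,0,0,-6.9],[255,0,0,0,0,0,-8.7],[255,0,0,0,0,0,-10.5],[255,0,0,0,0,0,-12.3],[255,0,0,0,0,0,-14.0],[255,0,0,0,0,0,-15.0],[255,0,0,0,0,0,-15.0],[255,0,0,0,0,0,-15.0]]
  ]
}}

```text
time: 5.2
ee_pos: [0.4956, 0.0148, 0.103]
eef_rot: [0.988, -0.152, 0.001, -0.001]
ft_force: [4.9, -1.1, -6.7]
width: 0.016
```

```bash
python3 - <<'E'
from bench import r
from h import *
import cv2
s=r.read_state(); print(s['ee_pos'],s['width'],s['ft_force'],s['torque'])
x=R.from_quat(s['eef_rot']).apply([1,0,0]); print(np.degrees(np.arctan2(x[1],x[0])), 'want', -92.65+75.06)
cv2.imwrite("pics/w3.png",r.camera("wrist"))
t=r.camera("top");cv2.imwrite("pics/t3.png",cv2.resize(t[180:280,170:310],None,fx=5,fy=5))
E
```

```text
[0.49558846 0.01479879 0.10300873] 0.015978295810869066 [ 4.89033857 -1.09159411 -6.74517279] [-0.21762062 -1.05615442  0.01012891]
-17.534396778983385 want -17.590000000000003
```

View pics/w3.png

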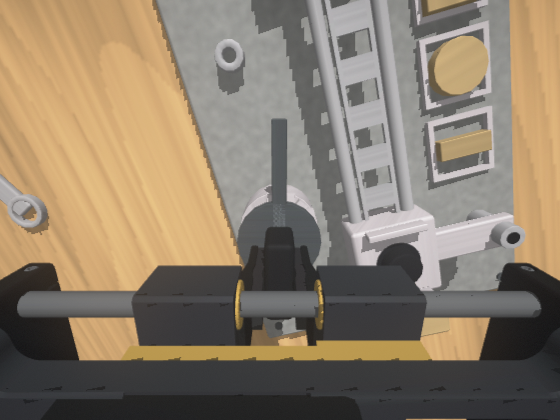

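{"name": "carry_out", "arguments": {
  "commands": [
    [[255,0,0,0.2,0,0,0],[255,0,0,0.42,0,0,0],[255,0,0,0.42,0,0,0],[150,0,0,0.42,0,0,0],[150,0,0,0.42,0,0,0],[150,0,0,0.42,0,0,0]]
  ]
}}

```text
time: 6.05
ee_pos: [0.4954, 0.0149, 0.0925]
eef_rot: [0.988, -0.152, 0.001, -0.001]
ft_force: [-0.5, -0.1, 0.4]
width: 0.0338
```

```bash
python3 - <<'E'
from bench import r
from h import *
import cv2
s=r.read_state(); print(s['ee_pos'],s['width'],s['ft_force'],s['torque'])
i=r.camera_info("wrist")
print('up',plan(s,s['ee_pos']+[0,0,.06],-17.6))
cv2.imwrite("pics/w4.png",r.camera("wrist"))
E
```

```text
[0.49542475 0.01490007 0.09254668] 0.03384032403079969 [-0.47236489 -0.05259594  0.40628239] [-0.11960478  0.0746692   0.02716873]
up (array([ 2.0e-03, -4.0e-03, -2.4e+00]), array([-0.021, -0.01 ,  0.022]))
```

View pics/w4.png

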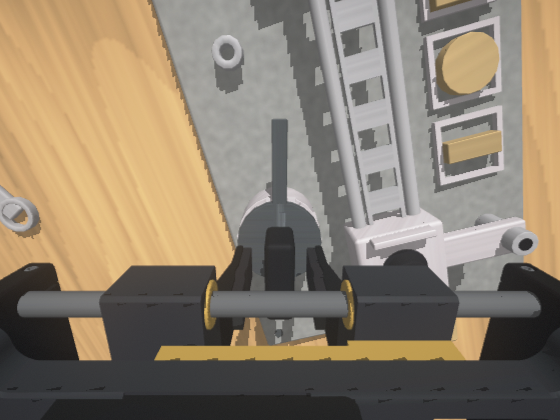

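```bash
sed -i 's/^JIG=.*/JIG=[0.5783,0.0740,-0.0462]/' h.py; python3 - <<'E'
from bench import r
from h import *
s=r.read_state(); b=jw((0,-.1,.15)); print(b)
print(plan(s,b,-2.65))
E
```

```text
[ 0.57368164 -0.0258933   0.15      ]
(array([ 3.476,  0.612, -2.295]), array([-0.02 , -0.014, -2.968]))
```

{"name": "carry_out", "arguments": {
  "commands": [
    [[150,0,0,-1.5,0,0,0],[150,0,0,-2.3,0,0,0],[255,1.8,0.3,-2.3,0,0,-1.5],[255,3.476,0.612,-2.3,-0.02,-0.014,-2.97],[255,3.476,0.612,-2.3,-0.02,-0.014,-2.97],[255,3.476,0.612,-2.3,-0.02,-0.014,-2.97]]
  ]
}}

```text
time: 6.85
ee_pos: [0.5732, -0.0257, 0.1498]
eef_rot: [1.0, -0.024, -0.001, -0.0]
ft_force: [-1.0, -0.0, -0.1]
width: 0.0046
```

```bash
python3 - <<'E'
from bench import r
from h import *
import cv2
s=r.read_state(); print(s['ee_pos'],s['width'],s['ft_force'],s['torque'])
i=r.camera_info("wrist")
S=r.camera_info("scene")
cv2.imwrite("pics/w5.png",r.camera("wrist"))
sc=r.camera("scene")
a=1.31
for h in (.120,.130):
  for l,w in ((.023,.008),(.023,-.008),(-.023,.008),(-.023,-.008)):
    j=(-.08+l*np.cos(a)-w*np.sin(a),-.063+l*np.sin(a)+w*np.cos(a),h)
    print(h,l,w,'scene',(( proj(S,jw(j))-[230,165])*3).round(0),'wrist',proj(i,jw(j)).round(0))
cv2.imwrite("pics/s5.png",cv2.resize(sc[165:360,230:440],None,fx=3,fy=3,interpolation=cv2.INTER_CUBIC))
print('bush-bracket chk',proj(i,jw((0,-.1,.086))))
E
```

```text
[ 0.5731535  -0.02572777  0.1497522 ] 0.004562776481623853 [-1.04294688 -0.00401893 -0.14544846] [ 0.01390151  0.0618499  -0.02153519]
0.12 0.023 0.008 scene [371.  89.] wrist [154. 156.]
0.12 0.023 -0.008 scene [350.  96.] wrist [179. 162.]
0.12 -0.023 0.008 scene [341.  40.] wrist [146. 220.]
0.12 -0.023 -0.008 scene [321.  46.] wrist [168. 225.]
0.13 0.023 0.008 scene [373.  81.] wrist [148. 158.]
0.13 0.023 -0.008 scene [353.  88.] wrist [173. 164.]
0.13 -0.023 0.008 scene [343.  31.] wrist [139. 225.]
0.13 -0.023 -0.008 scene [323.  38.] wrist [163. 231.]
bush-bracket chk [279.62424887 225.27077168]
```

View pics/w5.png

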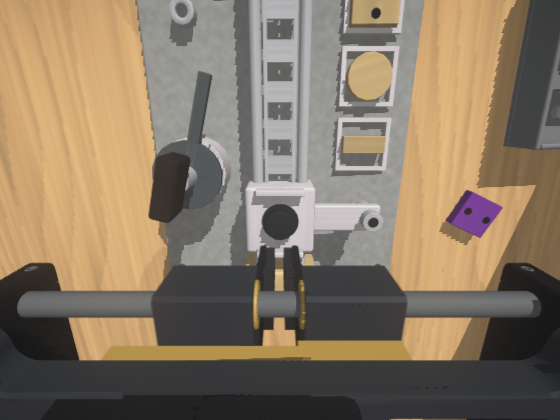

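View pics/s5.png

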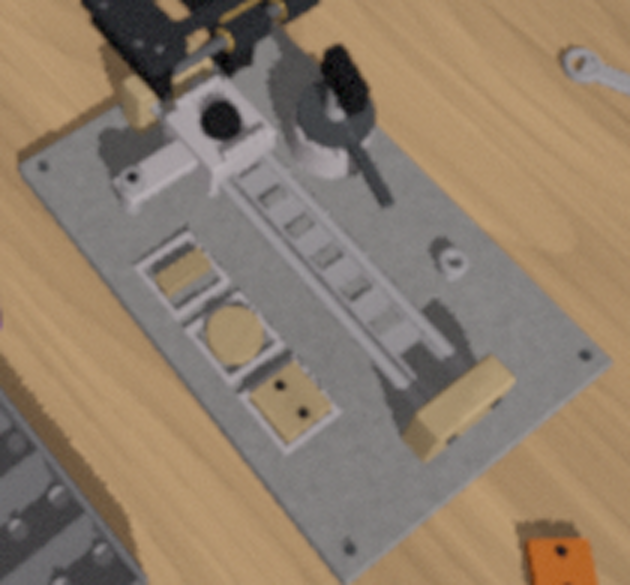

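```bash
python3 - <<'E'
import cv2
w=cv2.imread("pics/w5.png"); s=cv2.imread("pics/s5.png")
a=cv2.resize(w[60:240,130:250],None,fx=3.3,fy=3.3,interpolation=cv2.INTER_CUBIC)
cv2.imwrite("pics/w5c.png",a)
E
```

```text
(no output)
```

View pics/w5c.png

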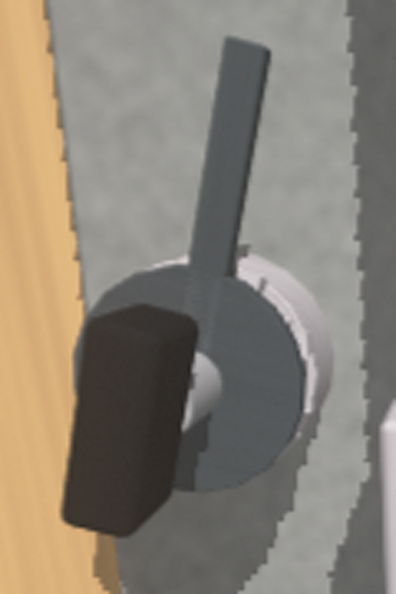

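{"name": "carry_out", "arguments": {
  "commands": [
    [[255,0.02,-0.08,1.5,0,0,0],[255,0.02,-0.08,2.3,0,0,0],[255,0.02,-0.08,2.6,0,0,0],[255,0.02,-0.08,2.79,0,0,0],[255,0.02,-0.08,2.81,0,0,0],[255,0.02,-0.08,2.81,0,0,0]]
  ]
}}

```text
time: 7.7
ee_pos: [0.5739, -0.0229, 0.0806]
eef_rot: [1.0, -0.023, 0.0, -0.001]
ft_force: [-2.5, 0.9, 4.7]
width: 0.0003
```

```bash
python3 - <<'E'
from bench import r
from h import *
s=r.read_state(); print(s['ee_pos'],s['width'],s['ft_force'],s['torque'])
p=s['ee_pos']; d=jw((0,.18,0))-jw((0,0,0))
print(plan(s,p+d,-2.65), plan(s,p+d-[0,0,.0],-2.65))
E
```

```text
[ 0.5739151  -0.02294576  0.0806428 ] 0.0002853331448308161 [-2.4681414   0.9162792   4.70039899] [ 0.18163947  0.73193159 -0.05354593]
(array([ 2.0e-03, -7.2e+00,  8.0e-03]), array([-0.012, -0.005,  0.003])) (array([ 2.0e-03, -7.2e+00,  8.0e-03]), array([-0.012, -0.005,  0.003]))
```

{"name": "carry_out", "arguments": {
  "commands": [
    [[255,0,0,0.04,0,0,0],[255,0,-0.15,0.04,0,0,0],[255,0,-0.5,0.04,0,0,0],[255,0,-1.0,0.04,0,0,0],[255,0,-1.5,0.04,0,0,0],[255,0,-2.0,0.04,0,0,0],[255,0,-2.5,0.04,0,0,0],[255,0,-3.0,0.04,0,0,0],[255,0,-3.5,0.04,0,0,0],[255,0,-3.9,0.04,0,0,0],[255,0,-4.0,0.04,0,0,0]]
  ]
}}

```text
time: 9.07
ee_pos: [0.5787, 0.078, 0.0798]
eef_rot: [1.0, -0.022, 0.0, -0.001]
ft_force: [0.7, -1.5, 5.4]
width: 0.0006
```

```bash
python3 - <<'E'
from bench import r
from h import *
import cv2
s=r.read_state(); print(s['ee_pos'],s['width'],s['ft_force'],s['torque'])
cv2.imwrite("pics/w6.png",r.camera("wrist"))
t=r.camera("top");cv2.imwrite("pics/t6.png",cv2.resize(t[180:280,170:310],None,fx=5.6,fy=5.6,interpolation=cv2.INTER_CUBIC))
E
```

```text
[0.57873505 0.07799643 0.07980437] 0.0006065692649296094 [ 0.72998625 -1.50358343  5.43844886] [-0.44442217 -0.07425456 -0.00420427]
```

View pics/w6.png

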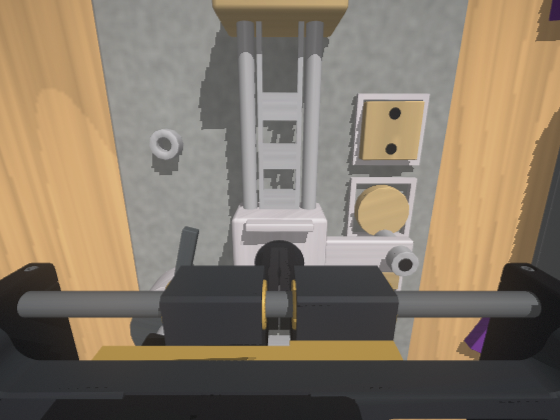

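View pics/t6.png

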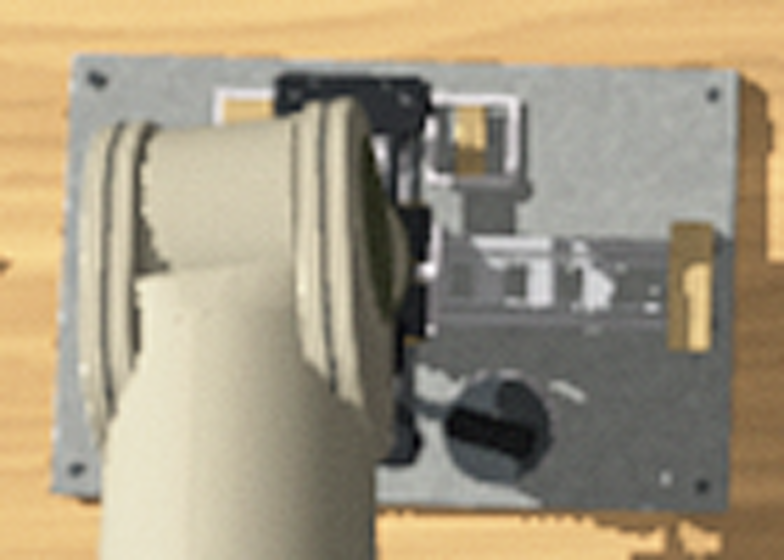

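```bash
python3 - <<'E'
from bench import r
from h import *
import cv2
i=r.camera_info("wrist")
w=cv2.imread("pics/w6.png")
cv2.imwrite("pics/w6c.png",cv2.resize(w[190:290,225:430],None,fx=3.9,fy=3.9,interpolation=cv2.INTER_CUBIC))
for q in (.095,.1,.105,.11):
  print(q,[((proj(i,jw(j))-[225,190])*3.9).round(0).tolist() for j in ((-.03,-.07+q,.074),(.03,-.07+q,.074),(0,-.087+q,.079),(.08,-.1+q,.05))])
print(proj(i,jw((.08,.08,.03))),proj(i,jw((.08,.02,.03))))
E
```

```text
0.095 [[18.0, 138.0], [399.0, 138.0], [208.0, 250.0], [639.0, 244.0]]
0.1 [[17.0, 108.0], [400.0, 108.0], [208.0, 221.0], [642.0, 220.0]]
0.105 [[15.0, 78.0], [402.0, 78.0], [208.0, 192.0], [645.0, 195.0]]
0.11 [[13.0, 47.0], [403.0, 47.0], [208.0, 162.0], [648.0, 169.0]]
[392.44644449 130.01664017] [383.12433611 211.4481256 ]
```

View pics/w6c.png

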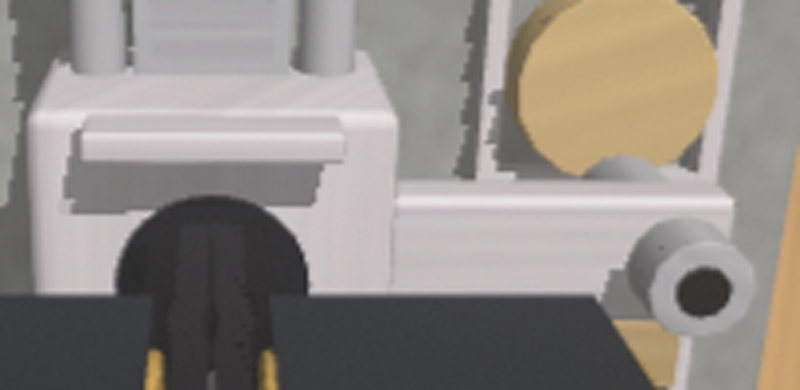

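{"name": "carry_out", "arguments": {
  "commands": [
    [[255,0,-0.2,0,0,0,0],[255,0,-0.6,0,0,0,0],[255,0,-1.1,0,0,0,0],[255,0,-1.6,0,0,0,0],[255,0,-2.1,0,0,0,0],[255,0,-2.6,0,0,0,0],[255,0,-2.95,0,0,0,0],[255,0,-3.1,0,0,0,0],[255,0,-3.1,0,0,0,0]]
  ]
}}

```text
time: 10.3
ee_pos: [0.5823, 0.1557, 0.0801]
eef_rot: [1.0, -0.023, 0.001, -0.001]
ft_force: [1.3, 1.3, 4.9]
width: 0.0003
```

```bash
python3 - <<'E'
from bench import r
from h import *
import cv2
s=r.read_state(); print(s['ee_pos'],s['width'],s['ft_force'],s['torque'])
p=s['ee_pos']-jw((0,0,0)); print('tcp jig',R.from_euler('z',-JIG[2]).apply(p))
i=r.camera_info("wrist")
w=r.camera("wrist"); cv2.imwrite("pics/w7.png",w)
cv2.imwrite("pics/w7c.png",cv2.resize(w[190:290,225:430],None,fx=3.9,fy=3.9,interpolation=cv2.INTER_CUBIC))
for q in (.170,.175,.18,.185):
  print(q,[((proj(i,jw(j))-[225,190])*3.9).round(0).tolist() for j in ((-.03,-.07+q,.074),(.03,-.07+q,.074),(0,-.087+q,.079))])
print(((proj(i,jw((.08,.08,.03)))-[225,190])*3.9))
S=r.camera_info("scene"); sc=r.camera("scene"); cv2.imwrite("pics/s7.png",cv2.resize(sc[165:360,230:440],None,fx=3,fy=3,interpolation=cv2.INTER_CUBIC))
E
```

```text
[0.58233074 0.15568104 0.08005737] 0.0002679207493150759 [1.27491112 1.34869325 4.87820522] [ 0.23163528 -0.35771509  0.03915988]
tcp jig [0.00025411 0.08178003 0.08005737]
0.17 [[20.0, 157.0], [397.0, 157.0], [208.0, 268.0]]
0.175 [[18.0, 127.0], [399.0, 127.0], [208.0, 239.0]]
0.18 [[16.0, 97.0], [400.0, 97.0], [208.0, 210.0]]
0.185 [[15.0, 66.0], [402.0, 66.0], [208.0, 180.0]]
[606.25960123 169.78365875]
```

View pics/w7c.png

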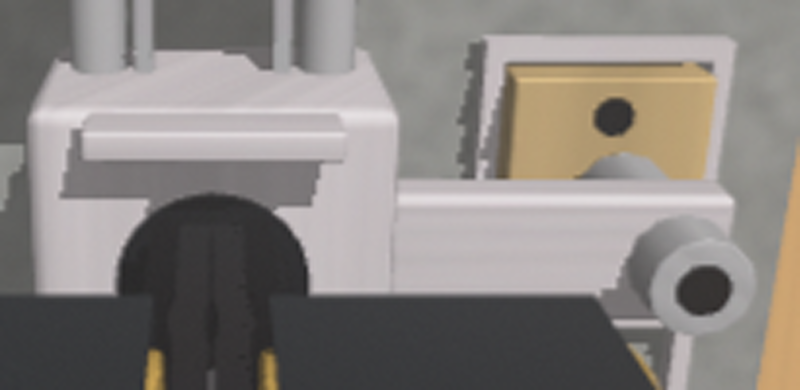

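View pics/s7.png

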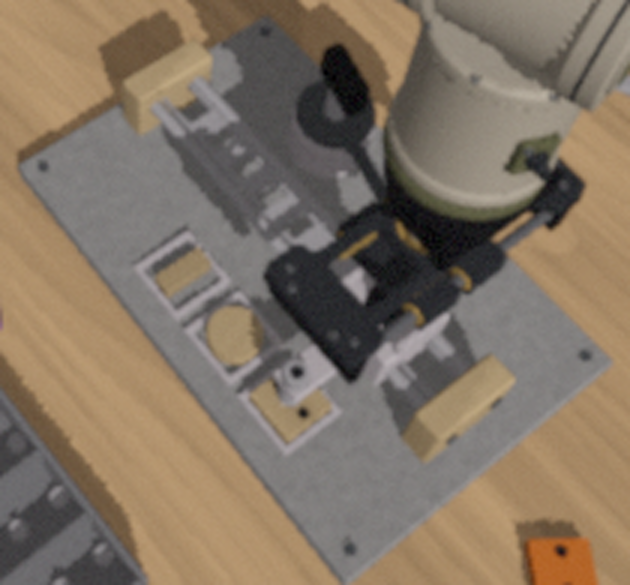

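{"name": "carry_out", "arguments": {
  "commands": [
    [[255,0,0,-0.08,0,0,0],[255,0,0,-0.17,0,0,0],[255,0,0,-0.17,0,0,0]]
  ]
}}

```text
time: 10.78
ee_pos: [0.5816, 0.1549, 0.0839]
eef_rot: [1.0, -0.023, -0.0, -0.001]
ft_force: [0.6, -0.0, -0.3]
width: 0.0004
```

```bash
python3 - <<'E'
from bench import r
from h import *
import cv2
for k in range(2):
    w=r.camera("wrist"); s=r.read_state(); print(s['ee_pos'],s['ft_force'])
cv2.imwrite("pics/w8c.png",cv2.resize(w[190:290,225:430],None,fx=3.9,fy=3.9,interpolation=cv2.INTER_CUBIC))
E
```

```text
[0.58169449 0.15497216 0.08384439] [-0.74164007 -0.38115474 -0.27638429]
[0.58177988 0.15508212 0.08388608] [-0.40080947 -0.12217489 -0.12291744]
```

View pics/w8c.png

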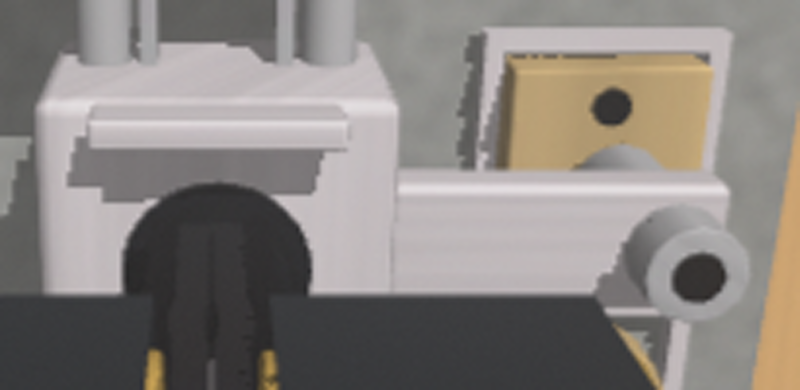

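```bash
python3 - <<'E'
from bench import r
from h import *
import cv2
i=r.camera_info("wrist");S=r.camera_info("scene")
for q in (.174,.176,.178,.18,.182,.184):
  print(q,[((proj(i,jw(j))-[225,190])*3.9).round(0).tolist() for j in ((.03,-.07+q,.074),(0,-.087+q,.074),(0,-.087+q,.081),(.05,-.07+q-.03+.012,.06))],
   ((proj(S,jw((.08,-.1+q,.06)))-[230,165])*3).round(1))
for q in (-.002,0,.002): print(q,((proj(S,jw((.08,-.1+q,.06)))-[230,165])*3).round(1))
a=cv2.imread("pics/scene0.png");b=cv2.imread("pics/s7.png")
cv2.imwrite("pics/cmp.png",np.hstack([cv2.resize(a[205:250,255:310],None,fx=7,fy=7,interpolation=cv2.INTER_CUBIC),cv2.resize(b[330:450,230:350],(315,315),interpolation=cv2.INTER_CUBIC)]))
w=cv2.imread("pics/w7.png"); cv2.imwrite("pics/w7d.png",cv2.resize(w[195:260,225:300],None,fx=9,fy=9,interpolation=cv2.INTER_CUBIC))
E
```

```text
0.174 [[399.0, 121.0], [212.0, 218.0], [212.0, 236.0], [494.0, 190.0]] [288.8 376.1]
0.176 [[399.0, 109.0], [212.0, 207.0], [212.0, 225.0], [495.0, 180.0]] [290.8 378.5]
0.178 [[400.0, 97.0], [212.0, 196.0], [212.0, 213.0], [496.0, 169.0]] [292.8 380.8]
0.18 [[400.0, 85.0], [212.0, 184.0], [212.0, 201.0], [496.0, 159.0]] [294.8 383.2]
0.182 [[401.0, 73.0], [212.0, 173.0], [212.0, 190.0], [497.0, 148.0]] [296.8 385.6]
0.184 [[402.0, 61.0], [212.0, 161.0], [212.0, 178.0], [498.0, 137.0]] [298.8 387.9]
-0.002 [130.1 187.3]
0 [131.7 189.3]
0.002 [133.4 191.2]
```

View pics/cmp.png

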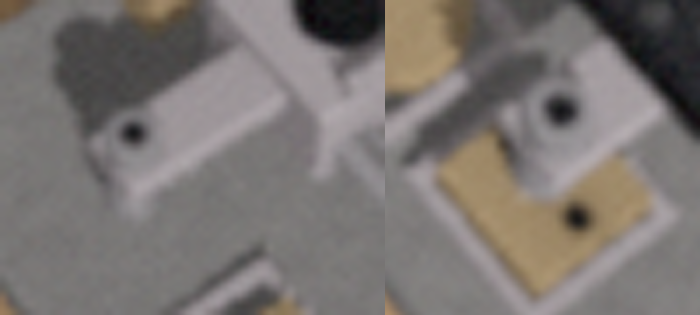

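{"name": "carry_out", "arguments": {
  "commands": [
    [[255,0,-0.02,0.1,0,0,0],[255,0,-0.02,0.18,0,0,0],[255,0,-0.02,0.18,0,0,0],[255,0,-0.07,0.18,0,0,0],[255,0,-0.12,0.18,0,0,0],[255,0,-0.12,0.18,0,0,0]]
  ]
}}

```text
time: 11.62
ee_pos: [0.582, 0.1583, 0.0795]
eef_rot: [1.0, -0.023, 0.0, -0.001]
ft_force: [-0.1, -0.4, 4.8]
width: 0.0009
```

{"name": "carry_out", "arguments": {
  "commands": [
    [[255,0,0,-0.08,0,0,0],[255,0,0,-0.15,0,0,0],[255,0,0,-0.15,0,0,0]]
  ]
}}

```text
time: 12.0
ee_pos: [0.582, 0.1583, 0.0833]
eef_rot: [1.0, -0.023, 0.0, -0.001]
ft_force: [0.2, -1.1, 3.2]
width: 0.0007
```

```bash
python3 - <<'E'
from bench import r
from h import *
import cv2
for k in range(2):
    w=r.camera("wrist"); s=r.read_state(); print(s['ee_pos'],s['ft_force'])
cv2.imwrite("pics/w9c.png",cv2.resize(w[190:290,225:430],None,fx=3.9,fy=3.9,interpolation=cv2.INTER_CUBIC))
E
```

```text
[0.5820312  0.15829275 0.08320563] [ 1.02813808 -0.10297506  2.8325128 ]
[0.58202868 0.15826294 0.0831747 ] [ 0.95875742 -1.13202914  3.41972536]
```

View pics/w9c.png

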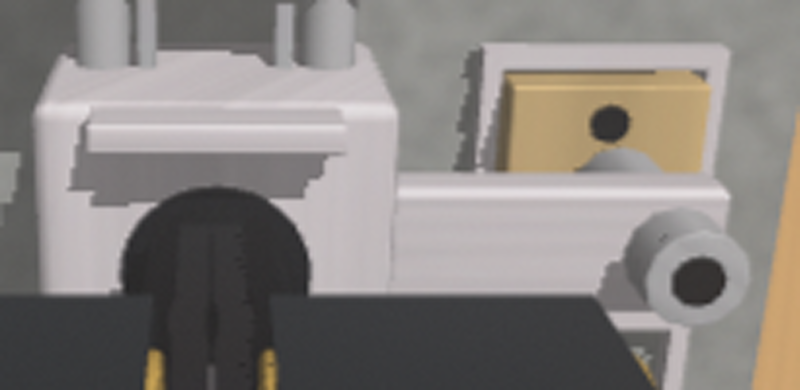

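{"name": "carry_out", "arguments": {
  "commands": [
    [[255,0,0,-0.1,0,0,0],[255,0,0,-0.3,0,0,0],[255,0,0,-1.0,0,0,0],[255,0,0,-2.5,0,0,0],[255,0,1.0,-4.5,0,0,0],[255,0,1.0,-5.0,0,0,0],[255,0,1.0,-5.0,0,0,0]]
  ]
}}

```text
time: 12.98
ee_pos: [0.5811, 0.1336, 0.2093]
eef_rot: [1.0, -0.023, 0.001, -0.002]
ft_force: [-0.5, 0.8, -0.3]
width: 0.0004
```

```bash
python3 - <<'E'
from bench import r
from h import *
import cv2
s=r.read_state(); print(s['ee_pos'],s['ft_force'])
i=r.camera_info("wrist")
w=r.camera("wrist"); cv2.imwrite("pics/w10.png",w)
for h in (.079,.082,.086): print(h,proj(i,jw((0,.08,h))))
print('bush',[proj(i,jw((.08,.08,h))).round(1) for h in (.03,.06,.075)])
print('carr corners',[proj(i,jw((a,.08+b,.074))).round(1).tolist() for a in(-.03,.03) for b in(-.03,.03)])
E
```

```text
[0.58113759 0.13356978 0.20928017] [-0.50149057  0.80277376 -0.32402914]
0.079 [278.63916508 184.12716528]
0.082 [278.64104764 184.75734553]
0.086 [278.64361512 185.61680568]
bush [array([346.2, 175.3]), array([352.3, 180.4]), array([355.8, 183.3])]
carr corners [[250.6, 210.6], [248.9, 153.9], [306.6, 210.6], [308.4, 153.9]]
```

View pics/w10.png

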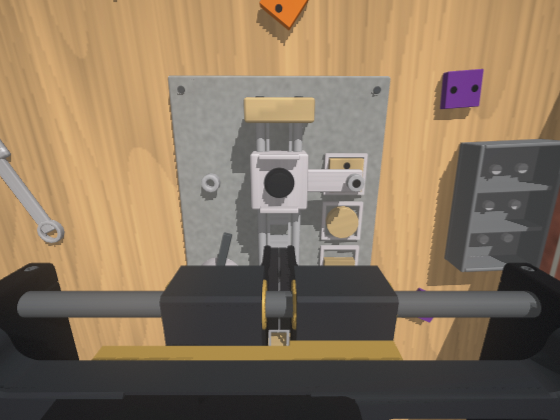

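{"name": "carry_out", "arguments": {
  "commands": [
    [[255,-2.0,4.0,-2.0,0,0,0],[255,-4.0,7.0,-3.0,0,0,0],[255,-5.0,9.0,-3.0,0,0,0],[255,-5.0,10.0,-3.0,0,0,0],[255,-5.0,10.0,-3.0,0,0,0]]
  ]
}}

```text
time: 13.65
ee_pos: [0.4428, -0.1122, 0.2814]
eef_rot: [1.0, -0.023, -0.001, -0.001]
ft_force: [0.5, 1.5, -0.9]
width: 0.0004
```

```bash
python3 - <<'E'
from bench import r
from h import *
import cv2
s=r.read_state(); print(s['time'],s['ee_pos'])
S=r.camera_info("scene"); T=r.camera_info("top")
sc=r.camera("scene"); t=r.camera("top")
a=cv2.resize(sc[165:360,230:440],None,fx=3,fy=3,interpolation=cv2.INTER_CUBIC); cv2.imwrite("pics/s11.png",a)
cv2.imwrite("pics/t11.png",cv2.resize(t[180:280,170:310],None,fx=5.6,fy=5.6,interpolation=cv2.INTER_CUBIC))
s0=cv2.imread("pics/scene0.png")
# button appearance start vs now
def crop(im,c): c=np.round(c).astype(int); return cv2.resize(im[c[1]-18:c[1]+18,c[0]-18:c[0]+18],None,fx=10,fy=10,interpolation=cv2.INTER_CUBIC)
c0=proj(S,jw((0,-.1,.086)));c1=proj(S,jw((0,.08,.086)));print(c0,c1)
cv2.imwrite("pics/btn.png",np.hstack([crop(s0,c0),crop(sc,c1)]))
E
```

```text
13.65 [ 0.44280479 -0.11223961  0.2814126 ]
[303.72307329 203.12923749] [360.75213655 264.9177368 ]
```

View pics/s11.png

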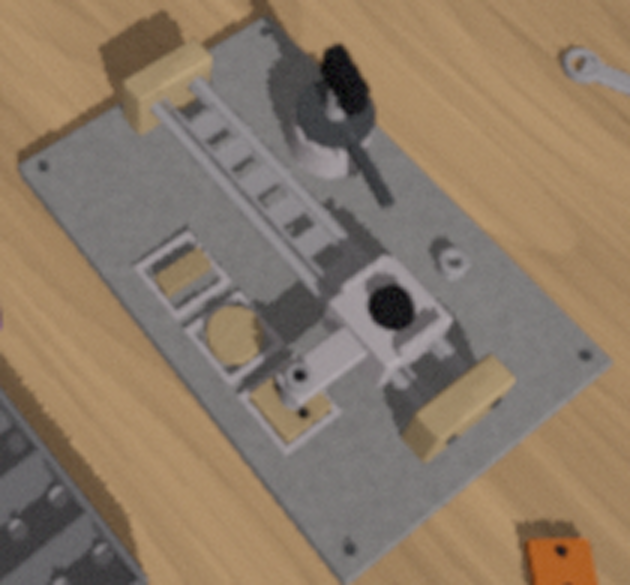

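View pics/t11.png

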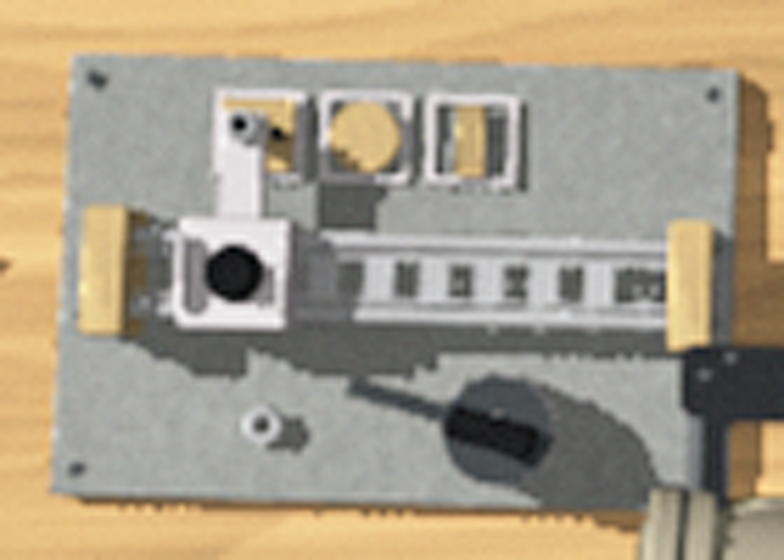

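View pics/btn.png

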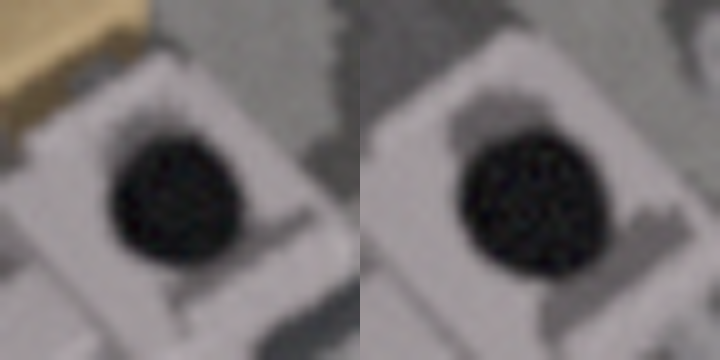

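```bash
python3 - <<'E'
from bench import r
from h import *
T=r.camera_info("top")
t=lambda u,v:(170+(u+.5)/5.6-.5,180+(v+.5)/5.6-.5)
Ri=R.from_euler('z',-JIG[2])
for n,u,v,z in (("start",570,282,.086),("now",234,272,.086),("bush0",576,133,.075),("bush1",242,127,.075),("bracket",259,135,.03),("knob",496,432,.12)):
    print(n,Ri.apply(back(T,*t(u,v),z)-[JIG[0],JIG[1],0]).round(4))
S=r.camera_info("scene")
a,b=(back(S,230+(222.5)/3-.5,165+119.5/3-.5,.086),back(S,230+391/3-.5,165+306.5/3-.5,.086))
for p in(a,b): print(Ri.apply(p-[JIG[0],JIG[1],0]).round(4))
E
```

```text
start [-0.001  -0.1015  0.086 ]
now [-0.0001  0.0773  0.086 ]
bush0 [ 0.0797 -0.1018  0.075 ]
bush1 [0.0785 0.0784 0.075 ]
bracket [0.0787 0.0779 0.03  ]
knob [-0.0799 -0.0675  0.12  ]
[ 0.002  -0.0976  0.086 ]
[0.004  0.0817 0.086 ]
```

```bash
python3 - <<'E'
from bench import r
print(r.close_job())
E
```

```text
the job is handed in; nothing more can be done
None
```

The jig is set up for the square bracket blank, which lies in the nest at jig y = +80 mm. I handed the job in at about 13.8 s of the 45 s allowed.

**Travel lock:** I pulled the knob up about 10.5 mm, turned it 75° counter-clockwise, lowered it and let go. The last pictures show the latch finger alongside the rods. Before I moved the carriage, the bar's top projected at its 120 mm "down" height.

**Carriage:** I pressed the button with shut fingertips and slid the carriage about 180 mm.
- **First release:** this failed. The force on the fingers fell to zero at 84 mm height, so the button was stuck part-way and the pawl was short of its notch.
- **Second release:** I pressed again, moved 2.5 mm further and let go. The button followed the fingers up with about 3 N, so the pawl had dropped into the notch.

**Last checks:**
- **Alignment:** the top camera puts the bush at jig y = 78.4 mm and the bracket at 77.9 mm, so they line up. The scene camera puts the button at jig y = 81.7 mm against about 77.3 mm from the top camera. Both cameras give about 179 mm of carriage travel.
- **Button:** the force test followed the button up only to 83 mm, about 3 mm short of fully up. That it is fully up rests on the pictures, where it looks as it did at the start.
- **Pieces:** all three are in their nests, and the jar and bottle were never approached.

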